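Feed a bar blank from the magazine and tip it into the bin

ROBOT

A 6-joint arm with a two-finger parallel gripper is mounted at the origin on the work surface. World frame = base frame: x ahead of the robot, y to its left, z up, the work surface at z = 0. Lengths are in m, angles in degrees, forces in N, time in s.
With the tool pointing down it reaches from about 0.3 to 0.75 m from the base axis. Payload 8.5 kg.
Tool frame: the origin (TCP) lies between the finger pads; the fingertips stand env.finger_overhang ahead of it and the grasp point (between the pads) lies 2 mm behind it (env.finger_overhang is the distance from the TCP to the fingertips, in m); z points along the fingers, y is the line along which they close (so a half turn about z gives the same grasp; the last joint's range is limited). The gripper opens to 85 mm and grips with 20 to 120 N. Pads are 22 mm wide; open, the fingers measure 114 mm over their backs; the gripper's body (76 mm by 85 mm) begins 54 mm behind the grasp point. The pads swing forward as they close: fully open they stand 13 mm farther back than shut.
Start: joints at [53.669, 21.807, 74.336, -0, 83.858, -12.336], TCP at [0.224, 0.502, 0.248] pointing down, gripper open.
Joint ranges: [-178.18, 178.18], [-50.72, 133.34], [12.68, 142.11], [-81.47, 261.47], [9.98, 163.14], [-165.26, 165.26]. Speed limits (degrees/s): [136.94, 136.94, 180, 180, 180, 180].

INTERFACE

Orientations are given as a 3x3 rotation matrix whose columns are the frame's x, y, z axes.
In Python, from rig import env gives the robot as it stands. The module is installed in compiled form; this text tells all that it offers.
- The arm moves only by the tool jog_arm, never from a script. Its arguments are lists of equal length, an entry for each row: "hand": the finger opening in m, from 0 to 0.0854; "travel": the shift along the world's x, y, z in m, a list of three; "yaw": the turn about the world's z in rad. A call has exactly 5 rows; each row shifts and turns the commanded pose from where the row before left it; what a row does not reach is not made up. A row lasts 1/8 s, in which the tool goes at most 62.5 mm and 10.7 degrees, less where a joint would pass 70% of its speed; a pose out of reach is approached as far as the arm can. A call is refused whole if a number of a shift passes 0.0625 or a number of a turn 0.188, either way. A call with a gripper value outside its range is refused whole. The fingers move at their own pace and stop on an object; "grip_force" is the grip in N (left out, the last holds). Time passes only in rows, so rows that do not move let the fingers close, or fill a call up. It gives the time, the measured TCP pose, the force, the opening and the grip force at its end, in the units of the state.
- env.observe(): the state, without advancing time (a new reading comes with each control period).
- env.get_image(name): name is "scene" or "top" or "wrist"; returns the picture (420x560x3 uint8, red, green, blue); there is no depth.
- env.calibration(name): a dict with "fx", "fy", "cx", "cy" (pixels), "k1" (the pictures are not rectified: a ray, as slopes to the right and down, at radius r is drawn at 1 + k1 r^2 times it, then the intrinsics apply), "position" and "rotation" of the camera in the world; the wrist camera has in their place "hand_eye" (4x4, takes a point from camera to tool coordinates, whose origin is the TCP and whose axes are the flange's). Camera axes: x right, y down, z forward; pixel columns grow to the right and rows downward; lengths in m; the calibration is good to about 2 mm. A picture is of the moment at which its call begins: read the wrist's pose just before it. calibration takes no time and is no camera call.
- env.close_job(): hands the job in; it is judged then, once.
The state is a dict: "time_s": time; "q": joint angles; "qvel": joint speeds; "joint_efforts": joint torques, N m; "position": TCP position; "tool_rot": TCP orientation; "ft_force": force on the tool from outside, world axes, zero at the start; "wrist_torque": the same for the moment, N m; "grip_width": finger opening in m; "gripper_force": force on a finger pad.
Only numpy, scipy, OpenCV 4.12 (cv2) and the standard library are available. Lean on these libraries where they do the work, as an engineer would, in place of code of your own. Each camera call takes 0.05 s, during which the arm holds its last target. There are 200 camera calls.

TASK

Draw the lowest aluminium blank out of the stack magazine along its tongue, leaving the two above it in the magazine, then lay it flat in the level tipping tray, lengthwise, and let go of it. Then tip the tray by pushing its edge down (its side flanges serve for that) until the blank, untouched by the gripper, slides out by itself into the grey bin, and let the tray spring back level. Leave the file and the oil can where they are.

Things in the scene. Friction and masses are not known exactly. Their poses are not given: they have to be found in the camera images.
- magazine: Fixed steel stack magazine, left or right of the robot (the tipper on the other side). Origin: centre of its underside; z up, x points out of its front along the tongue. 124 (x) by 54 (y) mm outside, floor 24 mm above the bench, walls up to 64 mm. The front wall (outer face at x = 60 mm) starts at height 40 mm: the 16 mm gap below it lets only the lowest blank through.
- tongue (a point): Middle of the top of the magazine's tongue (x = 124 mm, height 24 mm; axes as the magazine's). The tongue is a bar 24 mm wide, flush with the magazine floor, from x = 62 to 186 mm, solid down to the bench. A blank drawn out rests on it and can be gripped by its overhanging sides; it is clear of the front wall when its centre is beyond x = 115 mm in the magazine's frame.
- blank_bottom: The lowest blank: flat aluminium bar 110 (x) by 40 (y) by 12 (z) mm, about 0.14 kg. Origin: centre of its underside, x along its length. At the start it lies on the magazine floor and sticks out 37 to 45 mm in front of the front wall, over the tongue; the other two rest on it and drop when it is drawn.
- blank_middle: Same blank, second in the stack, wholly inside the magazine; it must stay there. Origin: centre of its underside.
- blank_top: Same blank, on top of the stack; it must stay in the magazine. Origin: centre of its underside.
- tipper: Fixed stand that carries the tipping tray on two blue uprights, with the grey bin fixed at its foot. Origin: on the bench below the tray's hinge; z up, x points from the hinge towards the tray's open end and the bin. The hinge axis runs along y, 190 mm above the origin. Base 400 by 160 mm, 6 mm thick, from x = -110 to 290 mm.
- tray (a joint): Tilt of the tray (rad) about its hinge: 0 = level at rest, positive = open end down, stop at 0.90. A spring holds it level, even with a blank lying in it, and brings it back when released; at the flange points about 4 N down starts it and 9 N tips it fully. A blank starts to slide somewhere between 0.4 and 0.7 rad, so tip to 0.75 or more.
- tray_floor (a point): Centre of the tray's inner floor, 6 mm above the hinge axis; moves with the tray, x towards the open end, z up from the floor. Steel tray, inside 196 mm long (closed end wall at x = -96 mm; no wall at the open end, x = +100 mm) and 110 mm wide, side walls 30 mm high. Along the top of each side wall a flat flange, 28 mm wide, points outward; 174 mm over both flanges.
- flange_left (a point): Middle of the top face of the flange on the tray's +y side, 75 mm from the hinge towards the open end; a place to push down. Moves with the tray; it sinks 65 mm at 0.80 rad and 72 mm at the stop, going less than 10 mm forward, so a straight push down does. Nothing below hinders it.
- flange_right (a point): The same on the tray's -y side.
- bin_floor (a point): Centre of the inner floor of the grey bin, 10 mm above the bench, 155 mm from the hinge along the tipper's x. Inside 256 (x) by 148 (y) mm, walls 42 mm over this floor, open on top, fixed to the tipper.
- file: Bystander: flat file with blue handle, 270 mm long, 22 mm wide, lying on the bench between magazine and tipper. Origin below, near the handle's front end.
- oil_can: Bystander: upright steel can, 60 mm wide, 110 mm high. Origin: centre of its underside.
Not all that is in view belongs to the job. What is shaped like the blank_bottom but blue or red is not meant.

How it is judged:
By the outcome, as a careful person would: the job done as asked, in the order asked, and still so for the second after the job is handed in, with the robot touching nothing.
It also fails if it takes over 56 s, if anything falls off the work surface, if the arm or the gripper's body presses on something with over 40 N, if the wrist force passes 120 N, or if a joint passes its speed limit or range.

## Working session

There is one attempt and no reset: what is moved stays moved. The work goes in short steps, Python scripts to look and compute and a tool call to move; the robot and the scene stay as the last step left them, time stands still between calls to the robot, and variables do not carry over. Pictures are saved under pics/ and viewed, at most 10 in all, crops included, and the job is handed in when it is done.

Besides the shell and the picture viewer there is one more tool, called after "Call:" in YAML: its name, and indented under it one key for each argument. jog_arm: Moves the arm, as the interface text tells. Its arguments: {"type":"object","properties":{"hand":{"type":"array"},"travel":{"type":"array"},"yaw":{"type":"array"},"grip_force":{"type":"number"}},"required":["hand","travel","yaw"]}

```bash
mkdir -p pics; cat > h.py <<'E'
import numpy as np, cv2
from rig import env
def ray(name,px,st=None):
    c=env.calibration(name)
    u=np.array([(px[0]-c["cx"])/c["fx"],(px[1]-c["cy"])/c["fy"]]);s=u.copy()
    for _ in range(20): s=u/(1+c["k1"]*(s@s))
    d=np.array([s[0],s[1],1.])
    if name=="wrist":
        H=np.array(c["hand_eye"]);R=np.array(st["tool_rot"]);p=np.array(st["position"])
        return p+R@H[:3,3],R@H[:3,:3]@d
    return np.array(c["position"]),np.array(c["rotation"])@d
def onz(name,px,z,st=None):
    o,d=ray(name,px,st);return (o+d*(z-o[2])/d[2]).round(4)
def snap(name,f):
    st=env.observe();im=env.get_image(name);cv2.imwrite("pics/"+f,im[:,:,::-1]);return st,im
E
python3 - <<'E'
from h import *
for n in("scene","top"): snap(n,n+"0.png");c=env.calibration(n);print(n,c["position"],c["fx"])
s=env.observe();print(s["tool_rot"],s["position"],env.finger_overhang,env.calibration("wrist")["hand_eye"])
E
```

```text
scene [1.05207083 0.29638651 1.06041195] 432.84944159003214
top [0.47868385 0.02686359 1.2442319 ] 388.8362349678278
[[-9.13591196e-01  4.06633100e-01 -8.05390194e-04]
 [ 4.06633785e-01  9.13590627e-01 -1.06367942e-03]
 [ 3.03269671e-04 -1.29926702e-03 -9.99999110e-01]] [0.22351355 0.50227266 0.24777291] 0.017 [[ 1.04234757e-03 -9.51613136e-01 -3.07296849e-01  7.92048426e-02]
 [ 9.99999397e-01  8.85272305e-04  6.50544200e-04 -9.51563199e-04]
 [-3.47025016e-04 -3.07297342e-01  9.51613484e-01 -1.24587394e-01]
 [ 0.00000000e+00  0.00000000e+00  0.00000000e+00  1.00000000e+00]]
```

View pics/top0.png

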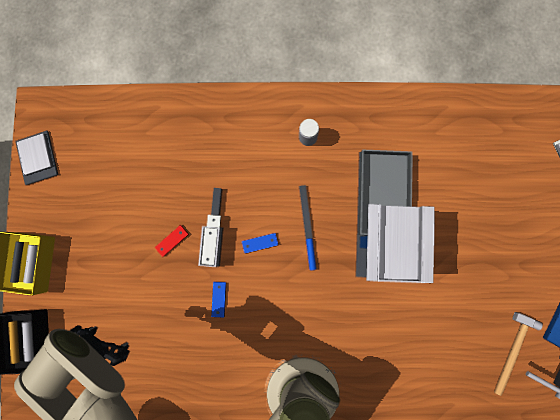

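View pics/scene0.png

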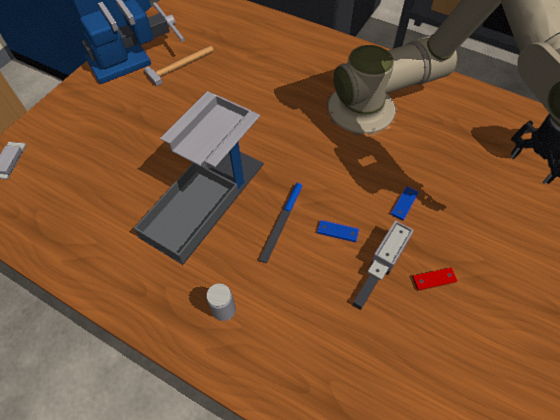

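The top view shows the magazine at about (210,245) with its tongue ending at (219,188). The tray is at about (400,244), the bin is above it at (387,180), the file is at (308,228) and the can at (309,132). I'll zoom in on the magazine and tipper for accurate corners.

```bash
python3 - <<'E'
from h import *
im=cv2.imread("pics/top0.png")
a=cv2.resize(im[180:280,185:245],None,fx=6,fy=6,interpolation=cv2.INTER_CUBIC)
b=cv2.resize(im[140:295,345:445],None,fx=3.87,fy=3.87,interpolation=cv2.INTER_CUBIC)[:600]
cv2.imwrite("pics/z.png",np.hstack([a[:599],b[:599]]))
E
```

```text
(no output)
```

View pics/z.png

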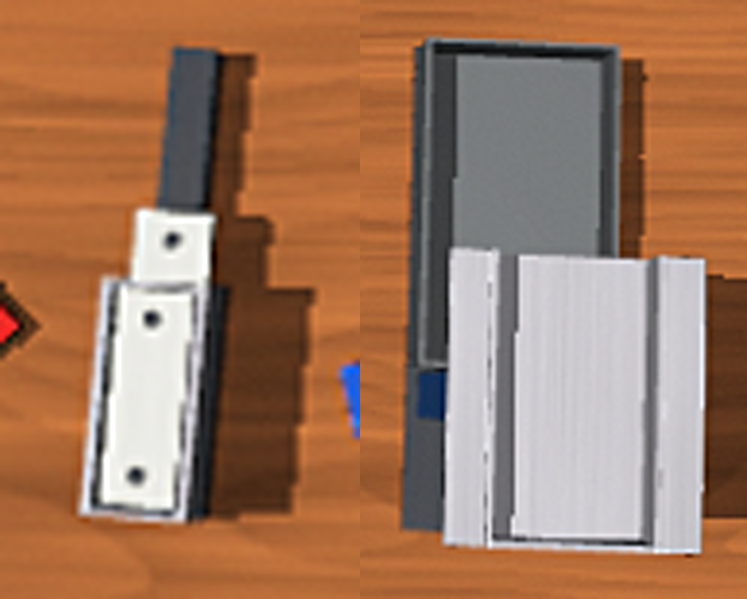

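The left half shows the tongue end at (174..217, 49) and the blank's front edge at (136,208)–(216,213). The right half shows the outer flange corners at (450,248), (706,258), (700,553) and (444,545).

```bash
python3 - <<'E'
from h import *
L=lambda x,y,z: onz("top",((x+.5)/6+184.5,(y+.5)/6+179.5),z)
Rr=lambda x,y,z: onz("top",((x-360+.5)/3.87+344.5,(y+.5)/3.87+139.5),z)
te=(L(174,47,.024)+L(217,51,.024))/2; tn=(L(159,208,.024)+L(208,211,.024))/2
print("tongue end",te,"near",tn); d=te-tn; print("yaw",np.degrees(np.arctan2(d[1],d[0])))
bl=L(136,208,.036);br=L(216,213,.036);print("blank",bl,br,(bl+br)/2)
mb=L(80,513,.064);mf=L(103,278,.064);print("mag L edge",mb,mf,np.degrees(np.arctan2(*(mf-mb)[1::-1])))
f=[Rr(*p,.227) for p in((450,248),(706,258),(700,553),(444,545))]
print(f,sum(f)/4)
d=f[0]-f[3]+f[1]-f[2];print("tip yaw",np.degrees(np.arctan2(d[1],d[0])))
b=[Rr(*p,.052) for p in((427,40),(618,47))];print("bin front",b,sum(b)/2)
s=env.observe();print(s["q"])
E
```

```text
tongue end [0.64295 0.27355 0.024  ] near [0.55765 0.27825 0.024  ]
yaw -3.1537882765440965
blank [0.5575 0.3008 0.036 ] [0.5551 0.2586 0.036 ] [0.5563 0.2797 0.036 ]
mag L edge [0.4008 0.32   0.064 ] [0.5199 0.3107 0.064 ] -4.464917705543577
[array([ 0.5744, -0.1652,  0.227 ]), array([ 0.5682, -0.3397,  0.227 ]), array([ 0.3698, -0.3314,  0.227 ]), array([ 0.375 , -0.1593,  0.227 ])] [ 0.47185 -0.2489   0.227  ]
tip yaw -2.044381001494035
bin front [array([ 0.7589, -0.1821,  0.052 ]), array([ 0.754 , -0.3362,  0.052 ])] [ 0.75645 -0.25915  0.052  ]
[ 5.36692398e+01  2.18381877e+01  7.43788289e+01  1.07521029e-03
  8.38594195e+01 -1.23373369e+01]
```

Call:
jog_arm:
  hand: [0.085,0.085,0.085,0.085,0.085]
  travel:
    - [0.045,-0.035,0]
    - [0.045,-0.035,0]
    - [0.045,-0.035,0]
    - [0.045,-0.035,0]
    - [0.045,-0.035,0]
  yaw: [0.07,0.07,0.07,0.07,0.07]
  grip_force: 60

```text
time_s: 0.72
position: [0.4498, 0.3261, 0.2481]
tool_rot: [[-0.998, 0.066, -0.001], [0.066, 0.998, -0.0], [0.001, -0.0, -1.0]]
ft_force: [1.2, 0.6, -0.1]
grip_width: 0.0844
gripper_force: 0.0
```

Call:
jog_arm:
  hand: [0.085,0.085,0.085,0.085,0.085]
  travel:
    - [0.045,-0.03,-0.02]
    - [0.04,-0.015,-0.04]
    - [0,0,-0.038]
    - [0,0,0]
    - [0,0,0]
  yaw: [0,0,0,0,0]

```text
time_s: 1.35
position: [0.5339, 0.2829, 0.1519]
tool_rot: [[-0.998, 0.068, 0.002], [0.068, 0.998, 0.001], [-0.002, 0.001, -1.0]]
ft_force: [0.2, 0.9, 0.1]
grip_width: 0.0851
gripper_force: 0.0
```

```bash
python3 - <<'E'
from h import *
st,im=snap("wrist","w1.png");print(st["time_s"],st["position"],st["tool_rot"],st["ft_force"])
E
```

```text
1.35 [0.53391829 0.28293049 0.1519073 ] [[-9.97673309e-01  6.81479891e-02  1.95474662e-03]
 [ 6.81492287e-02  9.97674973e-01  5.74631164e-04]
 [-1.91104182e-03  7.06508649e-04 -9.99997924e-01]] [0.18517266 0.85686797 0.12363661]
```

View pics/w1.png

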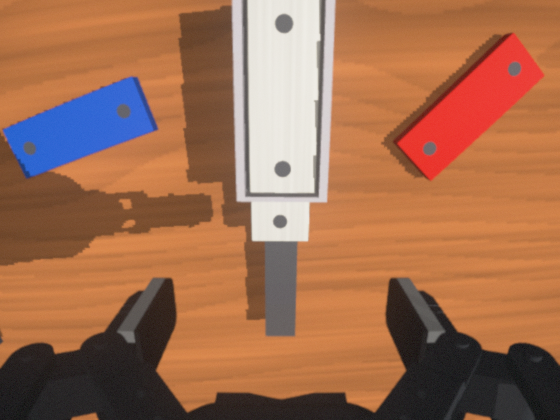

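The wrist view shows the blank's front edge at (253–308, 241) and the tongue end at (266–295, 336). Both are centred on column 280.5, so the yaw is already aligned.

```bash
python3 - <<'E'
from h import *
st=env.observe()
for p,z in(((253,241),.036),((308,241),.036),((280.5,241),.036),((266,336),.024),((280.5,336),.024),((281.5,202),.064)): print(p,onz("wrist",p,z,st))
E
```

```text
(253, 241) [0.5544 0.2619 0.036 ]
(308, 241) [0.557  0.3003 0.036 ]
(280.5, 241) [0.5557 0.2811 0.036 ]
(266, 336) [0.6435 0.2634 0.024 ]
(280.5, 336) [0.6442 0.2752 0.024 ]
(281.5, 202) [0.5188 0.2841 0.064 ]
```

Call:
jog_arm:
  hand: [0.085,0.085,0.085,0.085,0.085]
  travel:
    - [0.008,-0.001,-0.05]
    - [0,0,-0.045]
    - [0,0,-0.025]
    - [0,0,0]
    - [0,0,0]
  yaw: [0,0,0,0,0]

```text
time_s: 2.02
position: [0.5426, 0.282, 0.0325]
tool_rot: [[-0.998, 0.068, 0.003], [0.068, 0.998, 0.001], [-0.003, 0.001, -1.0]]
ft_force: [-0.3, -0.2, 1.4]
grip_width: 0.0851
gripper_force: 0.0
```

Call:
jog_arm:
  hand: [0.03,0.03,0.03,0.03,0.03]
  travel:
    - [0,0,0]
    - [0,0,0]
    - [0,0,0]
    - [0,0,0]
    - [0,0,0]
  yaw: [0,0,0,0,0]

```text
time_s: 2.65
position: [0.542, 0.2816, 0.0313]
tool_rot: [[-0.998, 0.069, 0.001], [0.069, 0.998, 0.0], [-0.001, 0.001, -1.0]]
ft_force: [-1.5, 0.2, 6.6]
grip_width: 0.0385
gripper_force: 60.9
```

Call:
jog_arm:
  hand: [0.03,0.03,0.03,0.03,0.03]
  travel:
    - [0.01,-0.0007,0]
    - [0.016,-0.0011,0]
    - [0.016,-0.0011,0]
    - [0.016,-0.0011,0]
    - [0.012,-0.0008,0]
  yaw: [0,0,0,0,0]

```text
time_s: 3.28
position: [0.6115, 0.2769, 0.0313]
tool_rot: [[-0.998, 0.069, -0.001], [0.069, 0.998, 0.0], [0.001, 0.0, -1.0]]
ft_force: [-7.0, -0.0, 8.2]
grip_width: 0.0391
gripper_force: 61.1
```

Call:
jog_arm:
  hand: [0.03,0.03,0.03,0.03,0.03]
  travel:
    - [0.012,-0.0008,0]
    - [0,0,0]
    - [0,0,0]
    - [0,0,0]
    - [0,0,0]
  yaw: [0,0,0,0,0]

```text
time_s: 3.9
position: [0.6246, 0.2759, 0.0313]
tool_rot: [[-0.998, 0.069, 0.003], [0.069, 0.998, 0.0], [-0.003, 0.001, -1.0]]
ft_force: [4.0, -0.4, 6.0]
grip_width: 0.0384
gripper_force: 60.7
```

Call:
jog_arm:
  hand: [0.06,0.06,0.06,0.06,0.06]
  travel:
    - [0,0,0]
    - [0,0,0]
    - [0,0,0.01]
    - [-0.02,0.0014,0]
    - [-0.021,0.0014,0]
  yaw: [0,0,0,0,0]

```text
time_s: 4.53
position: [0.5822, 0.2787, 0.0409]
tool_rot: [[-0.998, 0.069, 0.0], [0.069, 0.998, 0.0], [-0.0, 0.0, -1.0]]
ft_force: [-0.2, -0.3, -0.4]
grip_width: 0.0598
gripper_force: 0.0
```

```bash
python3 - <<'E'
from h import *
st,im=snap("wrist","w2.png");print(st["time_s"],st["position"],st["ft_force"],st["grip_width"])
E
```

```text
4.525 [0.58224351 0.27866602 0.04089877] [-0.15306652 -0.29012343 -0.36173446] 0.05979844909703378
```

View pics/w2.png

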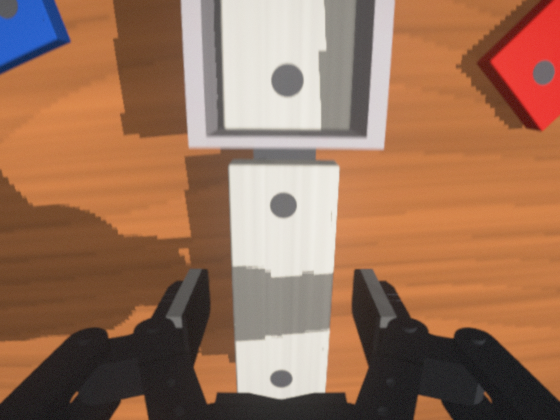

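The drawn blank is clear of the front wall (its back edge is at row 162) and sits between the pads. The other blanks are still in the magazine. I'll grip it and lift.

Call:
jog_arm:
  hand: [0.03,0.03,0.03,0.03,0.03]
  travel:
    - [0,0,0]
    - [0,0,0]
    - [0,0,0]
    - [0,0,0]
    - [0,0,0]
  yaw: [0,0,0,0,0]

```text
time_s: 5.2
position: [0.5836, 0.2787, 0.0413]
tool_rot: [[-0.998, 0.069, 0.001], [0.069, 0.998, 0.001], [-0.001, 0.001, -1.0]]
ft_force: [-3.4, 0.2, 7.2]
grip_width: 0.0384
gripper_force: 61.2
```

Call:
jog_arm:
  hand: [0.03,0.03,0.03,0.03,0.03]
  travel:
    - [0,0,0.03]
    - [0,0,0.05]
    - [0,0,0.06]
    - [0,0,0.06]
    - [0,0,0.04]
  yaw: [0,0,0,0,0]

```text
time_s: 5.82
position: [0.5834, 0.2785, 0.2836]
tool_rot: [[-0.998, 0.069, 0.003], [0.069, 0.998, 0.001], [-0.003, 0.001, -1.0]]
ft_force: [0.7, -0.2, -1.9]
grip_width: 0.0384
gripper_force: 60.9
```

```bash
python3 - <<'E'
from h import *
snap("wrist","w3.png")
E
```

```text
(no output)
```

View pics/w3.png

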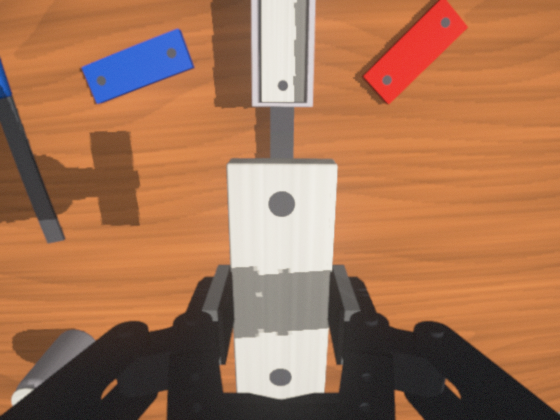

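The blank is held square and level. I'll carry it across to above the tray.

Call:
jog_arm:
  hand: [0.03,0.03,0.03,0.03,0.03]
  travel:
    - [-0.009,-0.04,0]
    - [-0.011,-0.053,0]
    - [-0.011,-0.053,0]
    - [-0.011,-0.053,0]
    - [-0.011,-0.053,0]
  yaw: [0,0,0,0,0.03]

```text
time_s: 6.5
position: [0.5296, 0.0247, 0.2802]
tool_rot: [[-0.999, 0.038, 0.0], [0.038, 0.999, -0.0], [-0.0, -0.0, -1.0]]
ft_force: [0.0, -1.0, -1.7]
grip_width: 0.038
gripper_force: 60.9
```

Call:
jog_arm:
  hand: [0.03,0.03,0.03,0.03,0.03]
  travel:
    - [-0.012,-0.055,0]
    - [-0.012,-0.055,0]
    - [-0.012,-0.055,0]
    - [-0.012,-0.055,0]
    - [-0.01,-0.045,0]
  yaw: [0,0,0,0,0]

```text
time_s: 7.12
position: [0.4711, -0.241, 0.2801]
tool_rot: [[-0.999, 0.04, -0.0], [0.04, 0.999, -0.0], [0.0, -0.0, -1.0]]
ft_force: [0.4, -0.5, -1.3]
grip_width: 0.038
gripper_force: 60.9
```

Call:
jog_arm:
  hand: [0.03,0.03,0.03,0.03,0.03]
  travel:
    - [0,-0.01,0]
    - [0,0,0]
    - [0,0,0]
    - [0,0,0]
    - [0,0,0]
  yaw: [0,0,0,0,0]

```text
time_s: 7.75
position: [0.4719, -0.2477, 0.2805]
tool_rot: [[-0.999, 0.038, 0.0], [0.038, 0.999, -0.0], [-0.0, -0.0, -1.0]]
ft_force: [0.1, 1.1, -1.2]
grip_width: 0.0383
gripper_force: 60.9
```

```bash
python3 - <<'E'
from h import *
snap("wrist","w4.png")
E
```

```text
(no output)
```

View pics/w4.png

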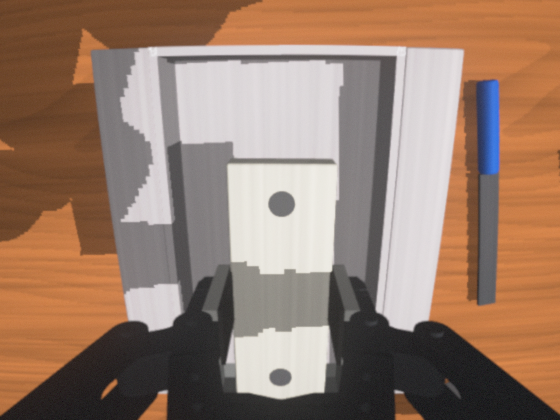

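The blank is centred over the level tray: the flange corners at (94,51) and (462,51) have their midpoint at 278, and the blank's is at 281. I'll lower it.

Call:
jog_arm:
  hand: [0.03,0.03,0.03,0.03,0.03]
  travel:
    - [0,0,-0.03]
    - [0,0,-0.025]
    - [0,0,-0.008]
    - [0,0,0]
    - [0,0,0]
  yaw: [0,0,0,0,0]

```text
time_s: 8.43
position: [0.472, -0.2486, 0.2184]
tool_rot: [[-0.999, 0.039, 0.001], [0.039, 0.999, -0.001], [-0.001, -0.001, -1.0]]
ft_force: [1.0, 0.1, -0.9]
grip_width: 0.0381
gripper_force: 60.9
```

Call:
jog_arm:
  hand: [0.03,0.03,0.03,0.03,0.03]
  travel:
    - [0,0,-0.002]
    - [0,0,-0.001]
    - [0,0,0]
    - [0,0,0]
    - [0,0,0]
  yaw: [0,0,0,0,0]

```text
time_s: 9.05
position: [0.4717, -0.2484, 0.2144]
tool_rot: [[-0.999, 0.039, 0.0], [0.039, 0.999, -0.0], [-0.0, -0.0, -1.0]]
ft_force: [-0.4, -0.3, -0.8]
grip_width: 0.0383
gripper_force: 60.9
```

About 1 mm remains. I'll go down that far, release and rise.

Call:
jog_arm:
  hand: [0.03,0.03,0.03,0.055,0.055]
  travel:
    - [0,0,-0.001]
    - [0,0,0]
    - [0,0,0]
    - [0,0,0]
    - [0,0,0]
  yaw: [0,0,0,0,0]

```text
time_s: 9.68
position: [0.4717, -0.2484, 0.2134]
tool_rot: [[-0.999, 0.039, 0.0], [0.039, 0.999, -0.0], [-0.0, -0.0, -1.0]]
ft_force: [-1.2, 0.2, -0.7]
grip_width: 0.0551
gripper_force: 0.0
```

Call:
jog_arm:
  hand: [0.055,0.055,0.055,0.055,0.055]
  travel:
    - [0,0,0]
    - [0,0,0.02]
    - [0,0,0.04]
    - [0,0,0.04]
    - [0,0,0]
  yaw: [0,0,0,0,0]

```text
time_s: 10.3
position: [0.4723, -0.2488, 0.3162]
tool_rot: [[-0.999, 0.039, 0.005], [0.039, 0.999, -0.004], [-0.005, -0.004, -1.0]]
ft_force: [-0.7, -0.9, -0.2]
grip_width: 0.055
gripper_force: 0.0
```

```bash
python3 - <<'E'
from h import *
snap("wrist","w5.png")
E
```

```text
(no output)
```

View pics/w5.png

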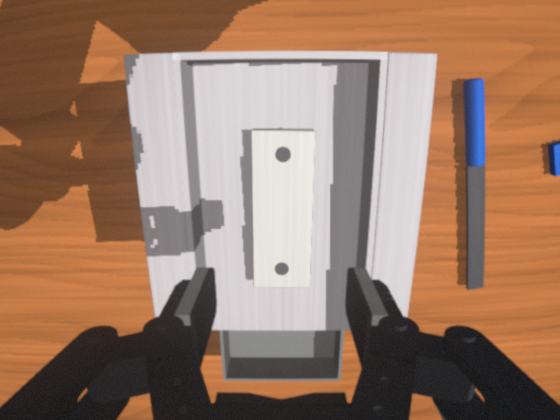

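The blank lies flat and lengthwise in the tray, spanning (252–314, 129–287), and it has been released. Next I'll close the fingers and move above the +y flange.

Call:
jog_arm:
  hand: [0,0,0,0,0]
  travel:
    - [0.039,0.036,0]
    - [0.039,0.035,0]
    - [0,0,0]
    - [0,0,-0.03]
    - [0,0,-0.025]
  yaw: [0,0,0,0,0]

```text
time_s: 10.98
position: [0.5488, -0.1776, 0.2563]
tool_rot: [[-0.999, 0.039, -0.002], [0.039, 0.999, 0.001], [0.002, 0.001, -1.0]]
ft_force: [-0.3, -0.7, -0.3]
grip_width: 0.0003
gripper_force: 0.0
```

Call:
jog_arm:
  hand: [0,0,0,0,0]
  travel:
    - [0,0,-0.005]
    - [0,0,-0.005]
    - [0,0,-0.005]
    - [0,0,-0.005]
    - [0,0,0]
  yaw: [0,0,0,0,0]

```text
time_s: 11.6
position: [0.5509, -0.1777, 0.2398]
tool_rot: [[-0.999, 0.039, 0.005], [0.039, 0.999, -0.002], [-0.005, -0.002, -1.0]]
ft_force: [3.4, 0.0, 6.7]
grip_width: 0.0005
gripper_force: 3.4
```

Call:
jog_arm:
  hand: [0,0,0,0,0]
  travel:
    - [0,0,-0.01]
    - [0,0,-0.012]
    - [0,0,-0.012]
    - [0,0,-0.012]
    - [0,0,-0.01]
  yaw: [0,0,0,0,0]

```text
time_s: 12.22
position: [0.5512, -0.178, 0.184]
tool_rot: [[-0.999, 0.039, 0.006], [0.039, 0.999, -0.003], [-0.006, -0.003, -1.0]]
ft_force: [1.4, -0.1, 8.2]
grip_width: 0.0001
gripper_force: 3.5
```

Call:
jog_arm:
  hand: [0,0,0,0,0]
  travel:
    - [0,0,-0.004]
    - [0,0,-0.003]
    - [0,0,0]
    - [0,0,0]
    - [0,0,0]
  yaw: [0,0,0,0,0]

```text
time_s: 12.85
position: [0.5522, -0.1782, 0.1784]
tool_rot: [[-0.999, 0.039, 0.009], [0.039, 0.999, -0.004], [-0.009, -0.004, -1.0]]
ft_force: [6.3, 0.6, 14.1]
grip_width: -0.0001
gripper_force: 6.4
```

Call:
jog_arm:
  hand: [0,0,0,0,0]
  travel:
    - [0,0,0]
    - [0,0,0]
    - [0,0,0]
    - [0,0,0]
    - [0,0,0]
  yaw: [0,0,0,0,0]

```text
time_s: 13.48
position: [0.5522, -0.1782, 0.1785]
tool_rot: [[-0.999, 0.039, 0.009], [0.039, 0.999, -0.004], [-0.01, -0.004, -1.0]]
ft_force: [6.3, -0.0, 12.4]
grip_width: 0.0004
gripper_force: 6.4
```

```bash
python3 - <<'E'
from h import *
st,a=snap("top","t6.png");_,b=snap("scene","s6.png")
A=cv2.resize(a[130:300,330:450],(400,567));B=cv2.resize(b[80:280,110:280],(400,567))
cv2.imwrite("pics/c6.png",np.hstack([A,B])[:,:,::-1])
E
```

```text
(no output)
```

View pics/c6.png

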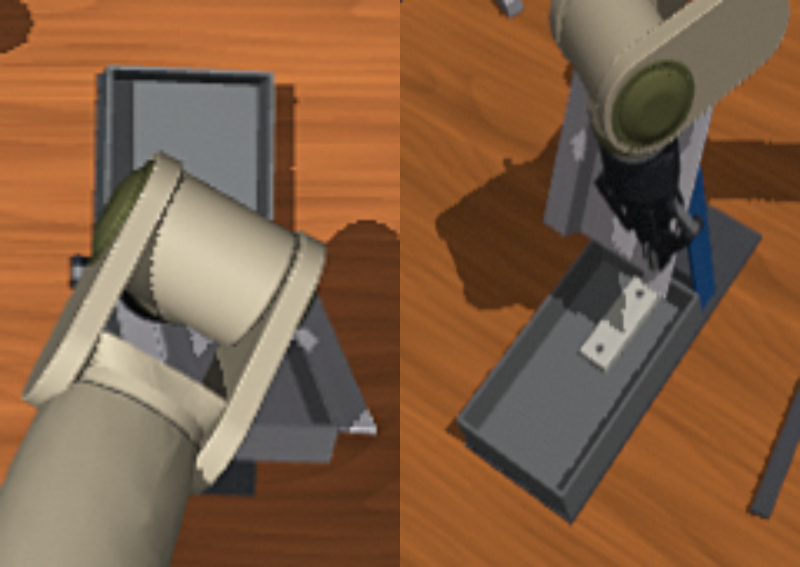

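The blank has slid into the grey bin (about (620,325) in the right half). I'll let the tray come back level under control, then retreat.

Call:
jog_arm:
  hand: [0,0,0,0,0]
  travel:
    - [0,0,0.012]
    - [0,0,0.014]
    - [0,0,0.014]
    - [0,0,0.014]
    - [0,0,0.012]
  yaw: [0,0,0,0,0]

```text
time_s: 14.2
position: [0.5494, -0.1774, 0.2423]
tool_rot: [[-0.999, 0.039, -0.0], [0.039, 0.999, -0.0], [0.0, -0.0, -1.0]]
ft_force: [-2.7, 0.2, 2.5]
grip_width: 0.0003
gripper_force: 1.4
```

Call:
jog_arm:
  hand: [0,0,0,0,0]
  travel:
    - [0,0,0.02]
    - [0,0,0.05]
    - [0,0.05,0.03]
    - [0,0.06,0]
    - [0,0.06,0]
  yaw: [0,0,0,0,0]

```text
time_s: 14.82
position: [0.5493, -0.0057, 0.3413]
tool_rot: [[-0.999, 0.039, -0.0], [0.039, 0.999, 0.0], [0.0, 0.0, -1.0]]
ft_force: [1.0, -0.0, -0.8]
grip_width: 0.0001
gripper_force: 0.0
```

Call:
jog_arm:
  hand: [0,0,0,0,0]
  travel:
    - [-0.02,0.04,0]
    - [-0.02,0.02,0]
    - [0,0,0]
    - [0,0,0]
    - [0,0,0]
  yaw: [0,0,0,0,0]

```text
time_s: 15.45
position: [0.5102, 0.0519, 0.3409]
tool_rot: [[-0.999, 0.04, -0.001], [0.04, 0.999, 0.0], [0.001, -0.0, -1.0]]
ft_force: [0.0, -0.1, 0.1]
grip_width: 0.0001
gripper_force: 0.0
```

```bash
python3 - <<'E'
from h import *
_,b=snap("scene","s7.png")
cv2.imwrite("pics/s7b.png",cv2.resize(b[60:360,110:510],(800,600))[:,:,::-1])
E
```

```text
(no output)
```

View pics/s7b.png

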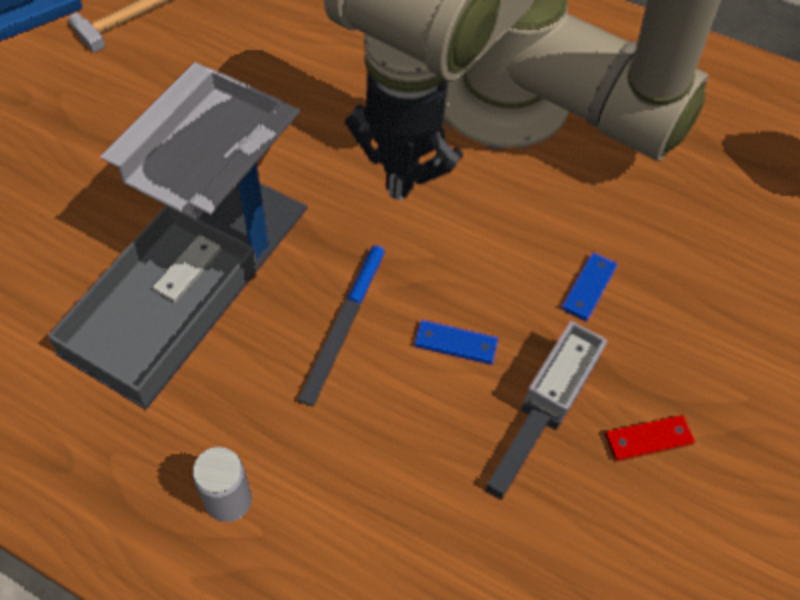

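The blank lies in the bin at (187,268), the tray is empty and level, and the magazine still holds its blanks at (567,368). The file and the can look unmoved, so I'm handing in.

```bash
python3 -c "
from rig import env
print(env.close_job())"
```

```text
the job is handed in; nothing more can be done
None
```

Job handed in at about 15.5 s: the lowest blank slid out of the tipped tray into the grey bin, the tray sprang back level, the other two blanks are still in the magazine, and the file and oil can look unmoved in the last picture.

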